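Seat the proud tube and start the shaker

TASK

One tube in the tube shaker, the one with the orange cap, stands proud: press its cap gently straight down with the fingertips until it is fully home, level with its neighbours. Then press the green start button on the control box all the way down with the fingertips, let it come back up and withdraw. Lift nothing, and leave the other tubes, the red and yellow buttons and the things standing about alone.

Things in the scene. Friction and masses are not known exactly. Their poses are not given: they have to be found in the camera images.
- tube_orange (a joint): How far the orange-capped tube stands proud of its home depth, in m: 0.012 to 0.018 at the start, 0 when fully home against its rigid stop. It slides straight down and up in its tight socket with about 4 N of friction and stays where it is left. More than 40 N on the cap would damage it.
- tube_orange_cap (a point): The centre of the flat top of the orange cap (35 mm across, 13 mm high) on the tube to be seated. The tube is upright, 29 mm thick below the cap. When fully home this point is 45 mm above the shaker's deck, 130 mm above the bench.
- shaker: The tube shaker, white, fixed to the bench, 200 by 240 mm, with an aluminium deck on top, 85 mm above the bench. The deck has six black sockets in two rows of three, 62 mm apart both ways, in which five tubes stand in any order: orange, two blue, two white; one socket is empty. Origin at the centre of its underside; x across the two rows, y along the rows, z up.
- tube_blue1: A 50 ml tube with a ridged blue screw cap (35 mm across, 13 mm high, flat top), standing fully home in a socket of the tube shaker: its cap top is 45 mm above the deck. To be left alone. Origin on the tube's axis at the deck's height, 45 mm below the cap's flat top; z up.
- tube_blue2: A 50 ml tube with a ridged blue screw cap (35 mm across, 13 mm high, flat top), standing fully home in a socket of the tube shaker: its cap top is 45 mm above the deck. To be left alone. Origin on the tube's axis at the deck's height, 45 mm below the cap's flat top; z up.
- tube_white1: A 50 ml tube with a ridged white screw cap (35 mm across, 13 mm high, flat top), standing fully home in a socket of the tube shaker: its cap top is 45 mm above the deck. To be left alone. Origin on the tube's axis at the deck's height, 45 mm below the cap's flat top; z up.
- tube_white2: A 50 ml tube with a ridged white screw cap (35 mm across, 13 mm high, flat top), standing fully home in a socket of the tube shaker: its cap top is 45 mm above the deck. To be left alone. Origin on the tube's axis at the deck's height, 45 mm below the cap's flat top; z up.
- control_box: The shaker's control box, grey, fixed to the bench, 90 by 180 mm and 42 mm high, with three push buttons on its top. Origin at the centre of its underside; the row of buttons runs along its y; z up.
- button_green (a joint): Green push button, 28 mm across, on top of the control box; the three buttons stand in a row, 56 mm apart, in any order. Value is how far it is pressed in m: 0 up, 0.006 fully down; a spring needs about 5 N to hold it fully down and brings it back up when let go. The start button, to be pressed.
- button_green_top (a point): The centre of the green button's flat top, facing up; it moves down with the button.
- button_red (a joint): Red push button, 28 mm across, on top of the control box; the three buttons stand in a row, 56 mm apart, in any order. Value is how far it is pressed in m: 0 up, 0.006 fully down; a spring needs about 5 N to hold it fully down and brings it back up when let go. To be left alone.
- button_red_top (a point): The centre of the red button's flat top, facing up; it moves down with the button.
- button_yellow (a joint): Yellow push button, 28 mm across, on top of the control box; the three buttons stand in a row, 56 mm apart, in any order. Value is how far it is pressed in m: 0 up, 0.006 fully down; a spring needs about 5 N to hold it fully down and brings it back up when let go. To be left alone.
- button_yellow_top (a point): The centre of the yellow button's flat top, facing up; it moves down with the button.
- jar: Loose closed jar, 52 mm across, 75 mm high, near the control box. Origin at the centre of its underside.
- vial: Loose amber glass vial, 28 mm across, 55 mm high, near the control box. Origin at the centre of its underside.
- beaker: Loose glass beaker, 60 mm across, 75 mm high, beside the shaker. Origin at the centre of its underside.

How it is judged:
By the outcome, as a careful person would: the job done as asked, in the order asked, and still so for the second after the job is handed in, with the robot touching nothing.
It also fails if it takes over 38 s, if anything falls off the work surface, if the arm or the gripper's body presses on something with over 40 N, if the wrist force passes 120 N, or if a joint passes its speed limit or range.

ROBOT

A 6-joint arm with a two-finger parallel gripper is mounted at the origin on the work surface. World frame = base frame: x ahead of the robot, y to its left, z up, the work surface at z = 0. Lengths are in m, angles in rad, forces in N, time in s.
With the tool pointing down it reaches from about 0.25 to 0.775 m from the base axis. Payload 4 kg.
Tool frame: the origin (TCP) lies on the mounting face of the last link; the fingertips stand 199 mm ahead of it and the grasp point (between the pads) lies 180 mm ahead of it; z points along the fingers, y is the direction in which the jaws open and shut (so a half turn about z gives the same grasp; the last joint's range is limited). The gripper opens to 94 mm and grips with 3 to 60 N. Pads are 16 mm wide; open, the fingers measure 119 mm over their backs; the gripper's body (75 mm by 177 mm) begins 78 mm behind the grasp point.
Start: joints at [-1.436, 0.087, 1.371, -0, 1.684, -0.103], TCP at [0.13, -0.535, 0.405] pointing down, gripper open.
Joint ranges: [-3.1, 3.1], [-0.76, 2.03], [0.27, 2.55], [-1.08, 4.22], [0.17, 2.65], [-2.57, 2.57]. Speed limits (rad/s): [2.79, 2.79, 3.14, 3.14, 3.14, 3.14].

INTERFACE

Orientations are given as a rotation vector (axis times angle).
In Python, from rig import bot gives the robot as it stands.
- The arm moves only by the tool apply_moves, never from a script. Its arguments are lists of equal length, an entry for each row: "fingers": the closure in counts, from 0 (fully open) to 255 (shut); "translation": the shift along the tool's x, y, z in m, a list of three; "roll": the turn about the tool's z in rad. In form: {"fingers": [fingers, ...], "translation": [[dx, dy, dz], ...], "roll": [roll, ...]}. A call has 1 to 20 rows; each row shifts and turns the commanded pose from where the row before left it, along the tool's axes as they then stand; what a row does not reach is not made up. A row lasts 1/8 s, in which the tool goes at most 62.5 mm and 10.7 degrees, less where a joint would pass 70% of its speed; a pose out of reach is approached as far as the arm can. A call with a gripper value outside its range is refused whole. The fingers move at their own pace and stop on an object; the grip force is fixed at half the most. Time passes only in rows, so rows that do not move let the fingers close. It gives the time, the measured TCP pose, the force and the opening at its end, in the units of the state.
- bot.state(): the state, without advancing time (a new reading comes with each control period).
- bot.capture(name): name is "side" or "top" or "wrist"; returns a dict with "frame" (480x640x3 uint8, blue, green, red), "range_z" (480x640 float32, m along the optical axis (not along the pixel's ray), 0 where there is no reading), "vertical_fov" (degrees; the focal length in pixels is half the picture's height over the tangent of half this angle, whatever the lens; pixels are square), "cx", "cy" (the principal point, pixels), "pose" (4x4, takes a point from camera to world coordinates); the wrist camera has in their place "T_tool_cam" (4x4, takes a point from camera to tool coordinates, whose origin is the TCP and whose axes are the flange's). Camera axes: x right, y up, looking along -z (the intrinsics and any distortion apply to the point x, -y, -z); pixel columns grow to the right and rows downward; lengths in m; the calibration is good to about 2 mm. A picture is of the moment at which its call begins: read the wrist's pose just before it.
- bot.job_done(): hands the job in, once; it reports no verdict.
The state is a dict: "clock": time; "qpos": joint angles; "joint_velocities": joint speeds; "tau": joint torques, N m; "tool_pos": TCP position; "tool_rot": TCP orientation; "contact_force": force on the tool from outside, world axes, zero at the start; "wrist_torque": the same for the moment, N m; "opening": finger opening in m.
Only numpy, scipy, OpenCV 4.12 (cv2) and the standard library are available. Lean on these libraries where they do the work, as an engineer would, in place of code of your own. Each camera call takes 0.05 s, during which the arm holds its last target.

## Working session

There is one attempt and no reset: what is moved stays moved. The work goes in short steps, Python scripts to look and compute and a tool call to move; the robot and the scene stay as the last step left them, time stands still between calls to the robot, and variables do not carry over. Pictures are saved under pics/ and viewed, and the job is handed in when it is done.

Besides the shell and the picture viewer there is one more tool, called in YAML: its name, and indented under it one key for each argument. apply_moves: Moves the arm, as the interface text tells. Its arguments: {"type":"object","properties":{"fingers":{"type":"array","items":{"type":"number"}},"translation":{"type":"array","items":{"type":"array","items":{"type":"number"}}},"roll":{"type":"array","items":{"type":"number"}}},"required":["fingers","translation","roll"]}

```bash
mkdir -p pics; ls
python3 - <<'E'
from rig import bot
import cv2,numpy as np
s=bot.state();print({k:np.round(v,4) for k,v in s.items()})
for n in ("top","side"):
    c=bot.capture(n);np.savez(f"{n}.npz",**c);cv2.imwrite(f"pics/{n}1.png",c["frame"])
    print(n,c["vertical_fov"],c["cx"],c["cy"],np.round(c["pose"],3),[k for k in c])
E
```

```text
pics
{'clock': np.float64(0.0), 'qpos': array([-1.4361,  0.0879,  1.3722, -0.    ,  1.6836, -0.1031]), 'joint_velocities': array([ 0.0014,  0.0001, -0.0007,  0.0003, -0.0006, -0.0015]), 'tau': array([ 1.00000e-04, -3.40179e+01, -3.02424e+01,  7.16000e-02,
        3.30000e-02, -2.00000e-04]), 'tool_pos': array([ 0.1295, -0.5344,  0.4035]), 'tool_rot': array([-3.1173e+00, -3.7240e-01,  1.0000e-04]), 'contact_force': array([-0.3854, -0.4172,  0.4   ]), 'wrist_torque': array([ 0.0185, -0.0048, -0.0129]), 'opening': np.float64(0.0944)}
top 57.427097086557765 322.6068023122489 238.86231279545845 [[-0.001  0.987 -0.164  0.376]
 [-1.    -0.002 -0.01  -0.   ]
 [-0.01   0.164  0.986  0.946]
 [ 0.     0.     0.     1.   ]] ['frame', 'range_z', 'vertical_fov', 'cx', 'cy', 'pose']
side 55.638888609170934 318.22554830356546 243.7226913054354 [[ 0.919  0.266 -0.292  0.277]
 [-0.394  0.574 -0.718 -0.644]
 [-0.023  0.775  0.632  0.676]
 [ 0.     0.     0.     1.   ]] ['frame', 'range_z', 'vertical_fov', 'cx', 'cy', 'pose']
```

View pics/top1.png

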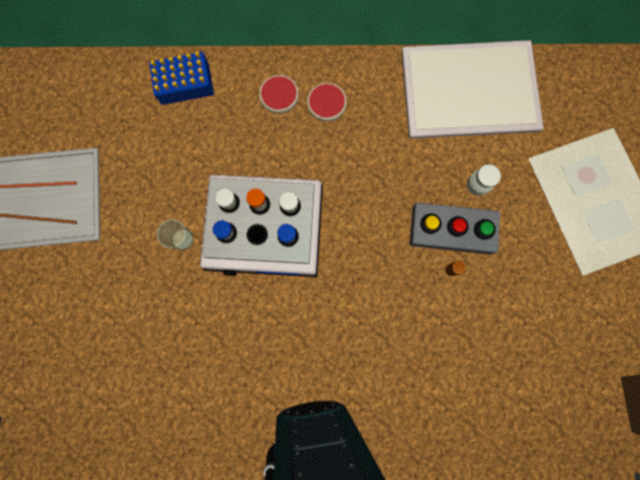

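View pics/side1.png

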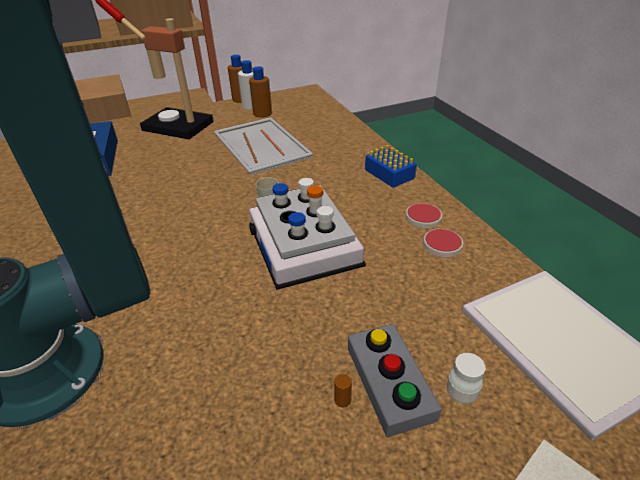

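The top view shows the orange cap at about (257,198), with white caps on both sides and the empty socket behind it at (257,235). The green button is the right-hand one at (487,228), and the jar stands at (485,180). The side view agrees. Next I'll measure.

```bash
cat > h.py <<'E'
import numpy as np,cv2
def ray(c,u,v):
    f=240/np.tan(np.radians(float(c["vertical_fov"]))/2)
    d=np.array([(u-c["cx"])/f,-(v-c["cy"])/f,-1.]); T=np.array(c["pose"]); return T[:3,3],T[:3,:3]@d
def plane(c,u,v,z):
    o,d=ray(c,u,v); return o+d*(z-o[2])/d[2]
def tri(c1,p1,c2,p2):
    o1,d1=ray(c1,*p1);o2,d2=ray(c2,*p2)
    t=np.linalg.lstsq(np.c_[d1,-d2],o2-o1,rcond=None)[0]
    a,b=o1+t[0]*d1,o2+t[1]*d2; return (a+b)/2,np.linalg.norm(a-b)
def blobs(c,lo,hi,amin=40):
    m=cv2.inRange(cv2.cvtColor(c["frame"],cv2.COLOR_BGR2HSV),lo,hi)
    n,l,s,ce=cv2.connectedComponentsWithStats(m)
    return [(s[i],ce[i],l==i) for i in range(1,n) if s[i,4]>=amin]
C=dict(orange=((5,200,190),(14,255,255)),green=((55,120,60),(85,255,255)),red=((0,180,120),(4,255,255)),yellow=((22,150,120),(32,255,255)),blue=((108,150,80),(125,255,255)))
E
python3 - <<'E'
from h import *
cs={n:dict(np.load(n+".npz")) for n in("top","side")}
for n,c in cs.items():
    for k,(lo,hi) in C.items():
        for s,ce,m in blobs(c,lo,hi,30):
            if not(150<ce[1]<420): continue
            z=float(np.median(c["range_z"][m])); o,d=ray(c,*ce)
            print(n,k,s,np.round(ce,1),"depthpt",np.round(o+d*z,4))
    x0,y0,x1,y1=(200,170,330,280) if n=="top" else (240,170,370,290)
    cv2.imwrite(f"pics/{n}_z.png",cv2.resize(c["frame"][y0:y1,x0:x1],None,fx=5,fy=5,interpolation=cv2.INTER_CUBIC))
E
```

```text
top orange [247 189  17  16 205] [254.9 196.7] depthpt [0.5899 0.1361 0.1441]
top green [480 221  14  14 154] [486.6 227.6] depthpt [ 0.545  -0.3269  0.062 ]
top red [453 219  13  13 128] [459.3 225. ] depthpt [ 0.5505 -0.2711  0.0625]
top yellow [426 216  14  13 142] [432. 222.] depthpt [ 0.557  -0.2158  0.0623]
top blue [213 221  18  18 248] [221.7 229.2] depthpt [0.5305 0.2004 0.1285]
top blue [278 225  18  17 251] [286.3 233. ] depthpt [0.5229 0.0773 0.1285]
side orange [308 185  14   9  83] [314.6 189.3] depthpt [0.589  0.1352 0.1447]
side green [  366   110   274   232 18707] [529.6 214.2] depthpt [ 2.0419  0.7279 -0.7437]
side green [398 383  19  18 271] [406.8 391.4] depthpt [ 0.5426 -0.3295  0.0627]
side red [384 355  17  14 187] [392.  361.3] depthpt [ 0.5498 -0.273   0.0633]
side yellow [384 145   5  19  36] [385.7 153.6] depthpt [0.8896 0.341  0.0626]
side yellow [389 148   4  19  32] [390.4 157.2] depthpt [0.8945 0.3233 0.0589]
side yellow [394 150   4  20  34] [395.4 159.3] depthpt [0.9057 0.3144 0.0539]
side yellow [371 329  16  15 193] [378.4 336.1] depthpt [ 0.5552 -0.2185  0.0626]
side blue [365 149  51  38 991] [389.9 169.5] depthpt [0.8823 0.3013 0.0341]
side blue [273 184  15  11 146] [279.7 188.9] depthpt [0.5286 0.1948 0.1279]
side blue [288 212  17  14 188] [296.1 218.8] depthpt [0.5209 0.0722 0.1281]
side blue [260 238  11  30  54] [265.3 253.1] depthpt [0.4548 0.1012 0.0369]
```

```bash
python3 - <<'E'
import numpy as np,cv2
c=np.load("side.npz")["frame"]
a=cv2.resize(c[170:290,240:370],None,fx=4,fy=4,interpolation=cv2.INTER_CUBIC)
t=np.load("top.npz")["frame"]
cv2.imwrite("pics/sz.png",a);cv2.imwrite("pics/tz.png",cv2.resize(t[165:285,195:330],None,fx=4,fy=4,interpolation=cv2.INTER_CUBIC))
E
cat > go.py <<'E'
import sys,numpy as np
from scipy.spatial.transform import Rotation as R
from rig import bot
s=bot.state(); t=np.array([float(a) for a in sys.argv[1:4]])
r=R.from_rotvec(s["tool_rot"]); print("clock",round(float(s["clock"]),3),"pos",np.round(s["tool_pos"],4),"q",np.round(s["qpos"],3))
print(np.round(r.as_matrix(),4)); print("tool shift",np.round(r.inv().apply(t-s["tool_pos"]),4))
E
python3 go.py 0.588 0.134 0.400
```

```text
clock 0.1 pos [ 0.1295 -0.5344  0.4036] q [-1.436  0.088  1.372 -0.     1.684 -0.103]
[[ 9.719e-01  2.355e-01 -3.000e-04]
 [ 2.355e-01 -9.719e-01  2.000e-03]
 [ 2.000e-04 -2.000e-03 -1.000e+00]]
tool shift [ 0.603  -0.5416  0.0048]
```

View pics/tz.png

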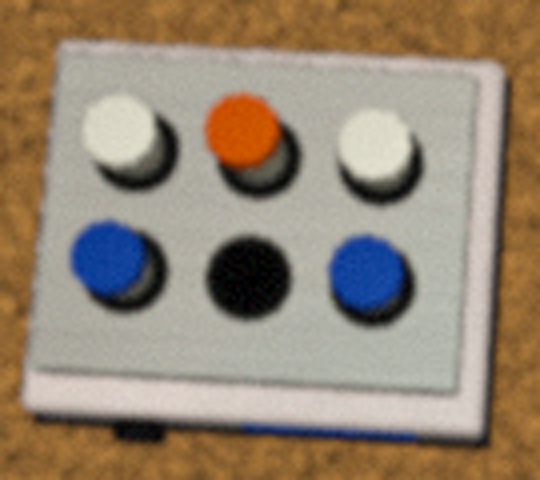

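View pics/sz.png

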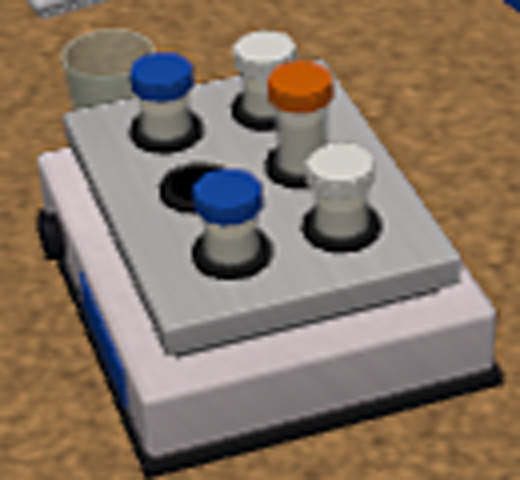

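Both close-ups agree: the orange cap stands visibly higher than its neighbours. I'll shut the fingers and move above it.

apply_moves:
  fingers: [255, 255, 255, 255, 255, 255, 255, 255, 255, 255, 255, 255, 255, 255, 255, 255, 255]
  translation:
    - [0.02, -0.018, 0]
    - [0.04, -0.036, 0]
    - [0.04, -0.036, 0]
    - [0.04, -0.036, 0]
    - [0.04, -0.036, 0]
    - [0.04, -0.036, 0]
    - [0.04, -0.036, 0]
    - [0.04, -0.036, 0]
    - [0.04, -0.036, 0]
    - [0.04, -0.036, 0]
    - [0.04, -0.036, 0]
    - [0.04, -0.036, 0]
    - [0.04, -0.036, 0]
    - [0.04, -0.036, 0]
    - [0.04, -0.036, 0]
    - [0.02, -0.018, 0]
    - [0, 0, 0]
  roll: [0, 0, 0, 0, 0, 0, 0, 0, 0, 0, 0, 0, 0, 0, 0, 0, 0]

```text
clock: 2.22
tool_pos: [0.586, 0.1332, 0.4031]
tool_rot: [3.119, 0.377, -0.004]
contact_force: [-0.3, -0.1, 0.2]
opening: 0.0006
```

Run:
```python
from rig import bot
from h import *
from scipy.spatial.transform import Rotation as R
s=bot.state();c=bot.capture("wrist");cv2.imwrite("pics/w1.png",c["frame"])
T=np.eye(4);T[:3,:3]=R.from_rotvec(s["tool_rot"]).as_matrix();T[:3,3]=s["tool_pos"]
c["pose"]=T@c["T_tool_cam"];np.savez("w1.npz",**c);print(np.round(c["T_tool_cam"],3), s["tool_pos"])
for k,(lo,hi) in C.items():
    for st,ce,m in blobs(c,lo,hi,100):
        z=float(np.median(c["range_z"][m])); o,d=ray(c,*ce); print(k,st,np.round(ce,1),np.round(o+d*z,4),np.round(plane(c,*ce,.146 if k=="orange" else .13),4))
```

```text
[[ 0.001  0.973  0.233  0.067]
 [ 1.    -0.001 -0.    -0.   ]
 [-0.     0.233 -0.973  0.019]
 [ 0.     0.     0.     1.   ]] [0.58601483 0.13315015 0.40308073]
orange [300 252  30  14 167] [314.3 259.9] [0.5781 0.1364 0.1457] [0.5782 0.1365 0.146 ]
blue [ 202  267   45   42 1269] [222.2 287.1] [0.534  0.2014 0.1305] [0.5337 0.2015 0.13  ]
```

View pics/w1.png

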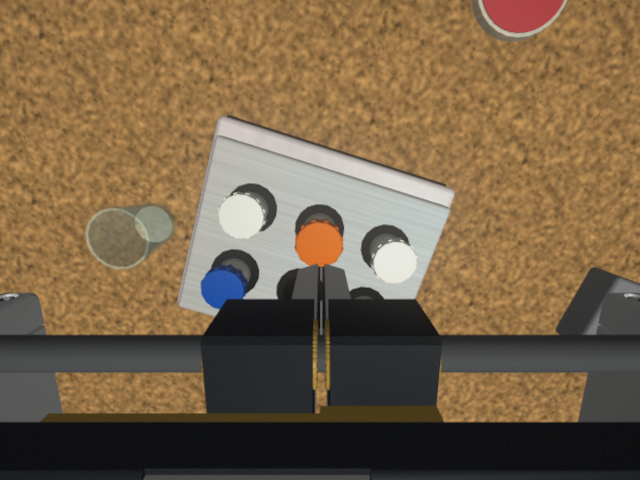

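The wrist view shows the orange cap's circle centred near (319,243), with the white caps at (241,216) and (395,263). The fingertips are just below it, at (321,266). I'll fit the circle.

```bash
python3 - <<'E'
from h import *
c=dict(np.load("w1.npz"))
hsv=cv2.cvtColor(c["frame"],cv2.COLOR_BGR2HSV)
m=cv2.inRange(hsv,(4,190,120),(14,255,255))[215:275,285:350]
n=cv2.findContours(m,0,1)[0];k=max(n,key=cv2.contourArea)+[285,215]
x,r=cv2.minEnclosingCircle(k);print(x,r,cv2.boundingRect(k))
print("orange",plane(c,*x,.146), "diam mm",2*r/(240/np.tan(np.radians(float(c['vertical_fov']))/2))*250)
for p in((241,216),(395,263)):print(np.round(plane(c,*p,.13),4))
print("mid whites",(plane(c,241,216,.13)+plane(c,395,263,.13))/2)
mm=np.zeros((480,640),bool);mm[235:250,312:326]=1;z=np.median(c["range_z"][mm]);o,d=ray(c,319,243);print(o+d*z)
E
python3 go.py 0.589 0.135 0.36
```

```text
(318.6093444824219, 245.57984924316406) 23.03744888305664 (296, 225, 46, 41)
orange [0.5894952  0.13594881 0.146     ] diam mm 33.94969775253758
[0.5938 0.1976 0.13  ]
[0.5859 0.0736 0.13  ]
mid whites [0.58985908 0.1355996  0.13      ]
[0.59142165 0.13612987 0.14594066]
clock 2.275 pos [0.5855 0.1321 0.4035] q [ 1.280e-01  2.010e-01  1.245e+00 -1.000e-03  1.698e+00  1.459e+00]
[[ 9.716e-01  2.368e-01 -2.300e-03]
 [ 2.368e-01 -9.716e-01 -9.000e-04]
 [-2.400e-03  3.000e-04 -1.000e+00]]
tool shift [ 0.0042 -0.002   0.0435]
```

apply_moves:
  fingers: [255, 255, 255, 255, 255, 255]
  translation:
    - [0.005, -0.0025, 0.01]
    - [0, 0, 0.015]
    - [0, 0, 0.015]
    - [0, 0, 0.008]
    - [0, 0, 0.004]
    - [0, 0, 0]
  roll: [0, 0, 0, 0, 0, 0]

```text
clock: 3.02
tool_pos: [0.5897, 0.1352, 0.3525]
tool_rot: [3.119, 0.373, -0.0]
contact_force: [-0.2, -0.1, 0.9]
opening: 0.0003
```

Run:
```python
from rig import bot
from h import *
from scipy.spatial.transform import Rotation as R
s=bot.state();print(s["tool_pos"],s["contact_force"]);c=bot.capture("wrist");cv2.imwrite("pics/w2.png",c["frame"])
c=bot.capture("side");cv2.imwrite("pics/s2.png",cv2.resize(c["frame"][130:280,240:390],None,fx=4,fy=4,interpolation=cv2.INTER_CUBIC))
```

```text
[0.58974189 0.13515965 0.35250777] [-0.23698671 -0.08807858  0.88678007]
```

View pics/w2.png

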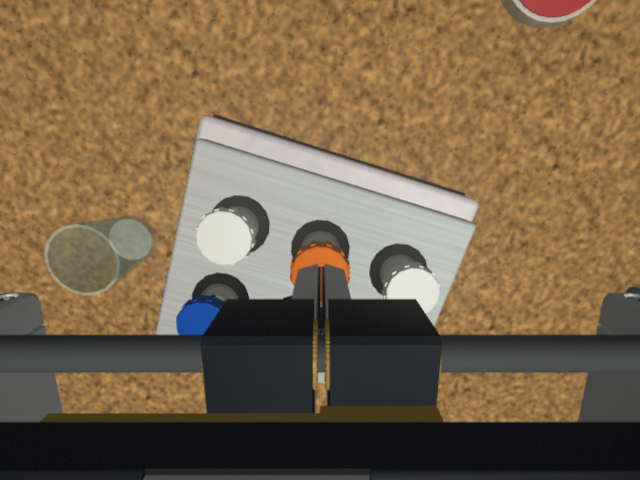

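View pics/s2.png

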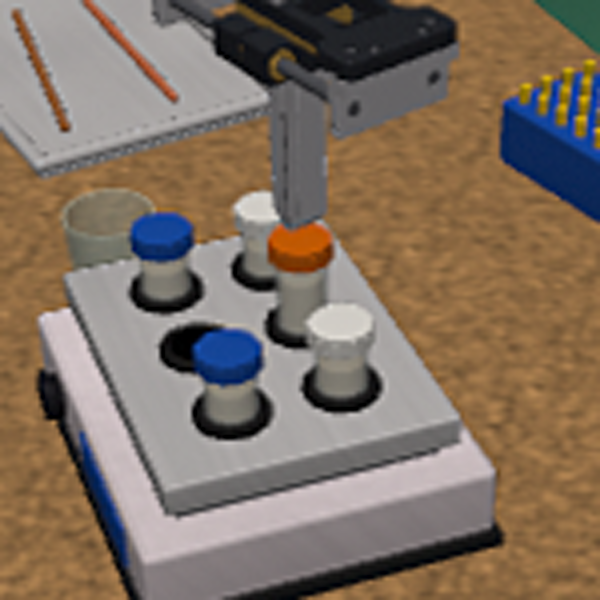

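The fingertips are centred just above the orange cap: at (322,268) in the wrist view, and about 7 mm over the cap in the side view. I'll go down in small steps.

apply_moves:
  fingers: [255, 255, 255, 255, 255, 255, 255, 255]
  translation:
    - [0, 0, 0.002]
    - [0, 0, 0.002]
    - [0, 0, 0.002]
    - [0, 0, 0.002]
    - [0, 0, 0.002]
    - [0, 0, 0.002]
    - [0, 0, 0]
    - [0, 0, 0]
  roll: [0, 0, 0, 0, 0, 0, 0, 0]

```text
clock: 4.12
tool_pos: [0.5897, 0.1352, 0.3408]
tool_rot: [3.119, 0.373, 0.0]
contact_force: [0.0, 0.6, 2.6]
opening: 0.0007
```

apply_moves:
  fingers: [255, 255, 255, 255, 255, 255]
  translation:
    - [0, 0, 0.002]
    - [0, 0, 0.002]
    - [0, 0, 0.002]
    - [0, 0, 0.0015]
    - [0, 0, 0]
    - [0, 0, 0]
  roll: [0, 0, 0, 0, 0, 0]

```text
clock: 4.88
tool_pos: [0.5898, 0.1352, 0.3327]
tool_rot: [3.119, 0.373, -0.0]
contact_force: [0.6, 0.5, 1.4]
opening: 0.0006
```

apply_moves:
  fingers: [255, 255, 255, 255]
  translation:
    - [0, 0, 0.001]
    - [0, 0, 0.001]
    - [0, 0, 0.0005]
    - [0, 0, 0]
  roll: [0, 0, 0, 0]

```text
clock: 5.38
tool_pos: [0.5897, 0.1352, 0.3307]
tool_rot: [3.119, 0.373, 0.0]
contact_force: [-0.9, -0.5, 2.6]
opening: 0.0005
```

apply_moves:
  fingers: [255, 255]
  translation:
    - [0, 0, 0.0005]
    - [0, 0, 0]
  roll: [0, 0]

```text
clock: 5.62
tool_pos: [0.5897, 0.1352, 0.3301]
tool_rot: [3.119, 0.373, 0.0]
contact_force: [-0.4, 0.2, 1.9]
opening: 0.0003
```

apply_moves:
  fingers: [255, 255]
  translation:
    - [0, 0, 0.0005]
    - [0, 0, 0]
  roll: [0, 0]

```text
clock: 5.88
tool_pos: [0.5897, 0.1352, 0.3296]
tool_rot: [3.119, 0.373, -0.0]
contact_force: [0.2, -0.1, 2.5]
opening: 0.0004
```

apply_moves:
  fingers: [255, 255]
  translation:
    - [0, 0, 0.0005]
    - [0, 0, 0]
  roll: [0, 0]

```text
clock: 6.12
tool_pos: [0.5897, 0.1352, 0.3295]
tool_rot: [3.119, 0.373, 0.0]
contact_force: [-2.1, 0.4, 4.1]
opening: 0.0006
```

apply_moves:
  fingers: [255, 255]
  translation:
    - [0, 0, 0.0005]
    - [0, 0, 0]
  roll: [0, 0]

```text
clock: 6.38
tool_pos: [0.5897, 0.1352, 0.3295]
tool_rot: [3.119, 0.373, 0.001]
contact_force: [-1.7, -0.7, 6.3]
opening: 0.0006
```

Run:
```python
from rig import bot
from h import *
s=bot.state();print(s["tool_pos"],s["contact_force"])
c=bot.capture("side");cv2.imwrite("pics/s3.png",cv2.resize(c["frame"][130:280,240:390],None,fx=4,fy=4,interpolation=cv2.INTER_CUBIC))
```

```text
[0.58969615 0.13523291 0.32946475] [-1.73266405 -0.66879326  6.34744551]
```

View pics/s3.png

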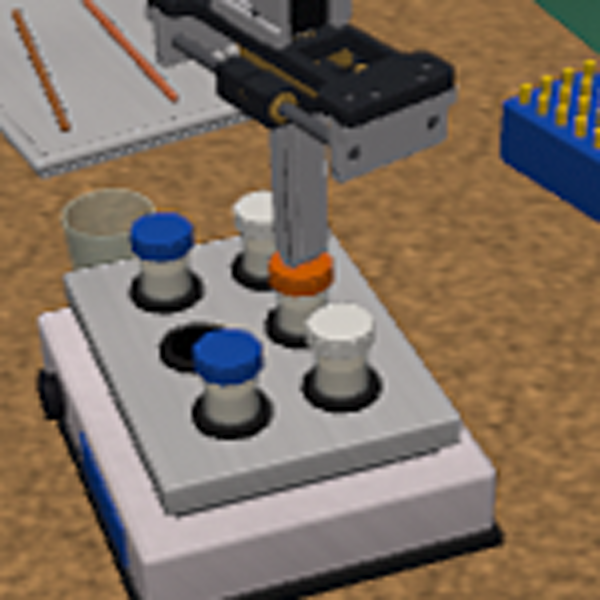

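The arm has stopped at TCP z 0.3295, with the cap top at about 0.130 and the force rising. The picture shows the cap level with its neighbours, at about (302,262) in the enlarged view. A little more push will confirm the stop.

apply_moves:
  fingers: [255, 255, 255, 255]
  translation:
    - [0, 0, 0.0005]
    - [0, 0, 0.0005]
    - [0, 0, 0]
    - [0, 0, 0]
  roll: [0, 0, 0, 0]

```text
clock: 6.92
tool_pos: [0.5896, 0.1352, 0.3294]
tool_rot: [3.119, 0.373, 0.002]
contact_force: [-3.1, 0.8, 8.4]
opening: 0.0007
```

apply_moves:
  fingers: [255, 255, 255]
  translation:
    - [0, 0, 0.0005]
    - [0, 0, 0.0005]
    - [0, 0, 0]
  roll: [0, 0, 0]

```text
clock: 7.3
tool_pos: [0.5895, 0.1352, 0.3294]
tool_rot: [3.119, 0.373, 0.003]
contact_force: [-4.2, -0.4, 11.6]
opening: 0.0007
```

It's home against the rigid stop at about 12 N. I'll withdraw upward and check.

apply_moves:
  fingers: [255, 255, 255, 255, 255, 255, 255, 255]
  translation:
    - [0, 0, -0.003]
    - [0, 0, -0.005]
    - [0, 0, -0.012]
    - [0, 0, -0.02]
    - [0, 0, -0.02]
    - [0, 0, -0.015]
    - [0, 0, -0.005]
    - [0, 0, 0]
  roll: [0, 0, 0, 0, 0, 0, 0, 0]

```text
clock: 8.3
tool_pos: [0.5898, 0.1352, 0.4067]
tool_rot: [3.119, 0.373, 0.0]
contact_force: [-0.4, -0.1, 0.5]
opening: 0.0005
```

```bash
python3 - <<'E'
from rig import bot
from h import *
from scipy.spatial.transform import Rotation as R
s=bot.state();c=bot.capture("wrist")
T=np.eye(4);T[:3,:3]=R.from_rotvec(s["tool_rot"]).as_matrix();T[:3,3]=s["tool_pos"];c["pose"]=T@c["T_tool_cam"]
cv2.imwrite("pics/w3.png",c["frame"])
m=cv2.inRange(cv2.cvtColor(c["frame"],cv2.COLOR_BGR2HSV),(4,190,120),(14,255,255))>0
m[300:]=0;ys,xs=np.where(m);print("wrist orange z",np.median([(lambda o,d:(o+d*c["range_z"][v,u])[2])(*ray(c,u,v)) for u,v in zip(xs,ys)]))
c=bot.capture("side")
for k in("orange","blue"):
  for st,ce,m in blobs(c,*C[k],30):
    o,d=ray(c,*ce);print(k,np.round(ce,1),np.round(o+d*float(np.median(c["range_z"][m])),4))
cv2.imwrite("pics/s4.png",cv2.resize(c["frame"][130:280,240:390],None,fx=4,fy=4,interpolation=cv2.INTER_CUBIC))
E
python3 go.py 0.5445 -0.3275 0.31
```

```text
wrist orange z 0.13051368293032667
orange [314.3 195.6] [0.5874 0.1342 0.1295]
blue [240.6  63.5] [0.6685 1.0047 0.1541]
blue [257.5  72.9] [0.6956 0.8896 0.151 ]
blue [389.9 169.5] [0.8822 0.301  0.0345]
blue [279.7 188.9] [0.5286 0.195  0.1277]
blue [296.1 218.8] [0.521  0.0724 0.128 ]
blue [265.3 253.1] [0.4548 0.1012 0.0371]
clock 8.4 pos [0.5897 0.1352 0.4056] q [ 0.132  0.211  1.229 -0.     1.703  1.465]
[[ 9.719e-01  2.355e-01 -1.700e-03]
 [ 2.355e-01 -9.719e-01 -3.000e-04]
 [-1.800e-03 -1.000e-04 -1.000e+00]]
tool shift [-0.1527  0.439   0.0959]
```

View pics/s4.png

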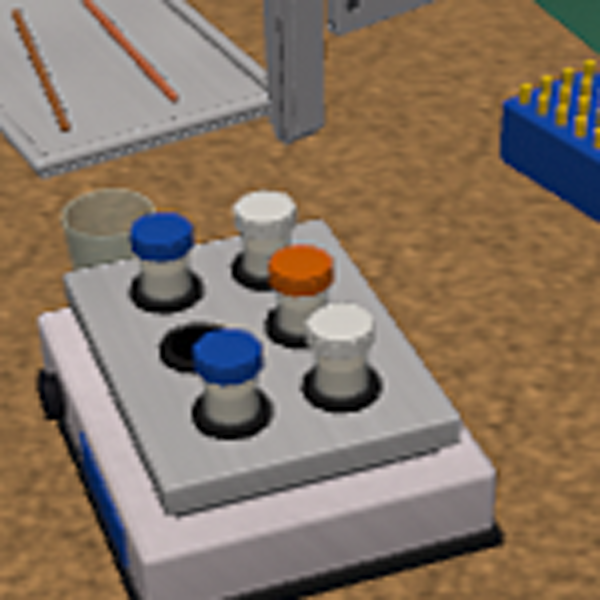

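View pics/w3.png

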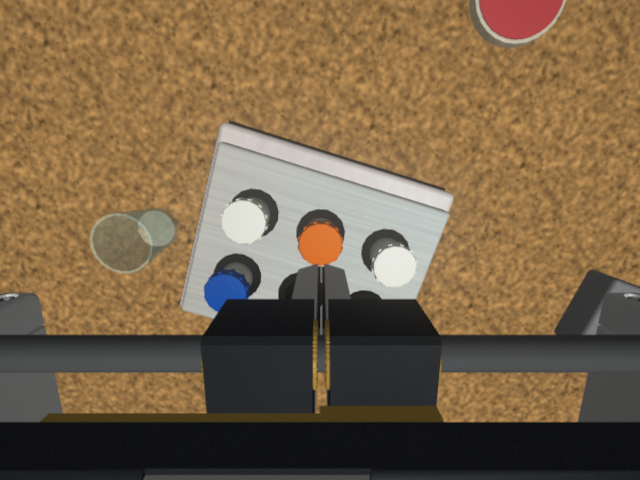

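The orange cap is level now: z is 0.1305 from the wrist camera and 0.1295 from the side, against 0.128 for the blues in the same side view. Nothing else has moved. Next is the green button.

apply_moves:
  fingers: [255, 255, 255, 255, 255, 255, 255, 255, 255, 255, 255, 255, 255, 255]
  translation:
    - [-0.008, 0.022, 0]
    - [-0.0153, 0.044, 0]
    - [-0.0153, 0.044, 0]
    - [-0.0153, 0.044, 0]
    - [-0.0153, 0.044, 0]
    - [-0.0153, 0.044, 0]
    - [-0.0153, 0.044, 0]
    - [-0.0153, 0.044, 0]
    - [-0.0153, 0.044, 0.01]
    - [-0.0153, 0.044, 0.02]
    - [-0.007, 0.021, 0.02]
    - [0, 0, 0.02]
    - [0, 0, 0.01]
    - [0, 0, 0]
  roll: [0, 0, 0, 0, 0, 0, 0, 0, 0, 0, 0, 0, 0, 0]

```text
clock: 10.15
tool_pos: [0.5449, -0.3265, 0.3253]
tool_rot: [-3.117, -0.374, 0.003]
contact_force: [-0.1, 0.5, 0.1]
opening: 0.0005
```

```bash
python3 - <<'E'
from rig import bot
from h import *
from scipy.spatial.transform import Rotation as R
s=bot.state();c=bot.capture("wrist")
T=np.eye(4);T[:3,:3]=R.from_rotvec(s["tool_rot"]).as_matrix();T[:3,3]=s["tool_pos"];c["pose"]=T@c["T_tool_cam"]
cv2.imwrite("pics/w4.png",c["frame"])
for k in("green","red","yellow"):
  for st,ce,m in blobs(c,*C[k],150):
    k2=max(cv2.findContours(m.astype(np.uint8),0,1)[0],key=cv2.contourArea);x,r=cv2.minEnclosingCircle(k2)
    o,d=ray(c,*x);z=float(np.median(c["range_z"][m]));print(k,st,np.round(x,1),round(r,1),np.round(o+d*z,4),np.round(plane(c,*x,.063),4))
E
python3 go.py 0.5445 -0.3275 0.27
```

```text
green [306 232  36  35 981] [323.7 248.6] 18.3 [ 0.5462 -0.3275  0.0644] [ 0.5458 -0.3276  0.063 ]
red [ 234  206   37   36 1031] [251.8 223.9] 18.7 [ 0.5517 -0.2724  0.0643] [ 0.5514 -0.2722  0.063 ]
yellow [ 158  179   42   38 1206] [178.6 196.4] 20.9 [ 0.5589 -0.2179  0.0641] [ 0.5586 -0.2175  0.063 ]
clock 10.2 pos [ 0.545  -0.3266  0.3266] q [-0.629  0.302  1.274  0.     1.566  0.703]
[[ 9.716e-01  2.367e-01 -2.000e-04]
 [ 2.367e-01 -9.716e-01  4.000e-04]
 [-1.000e-04 -4.000e-04 -1.000e+00]]
tool shift [-0.0007  0.0008  0.0566]
```

View pics/w4.png

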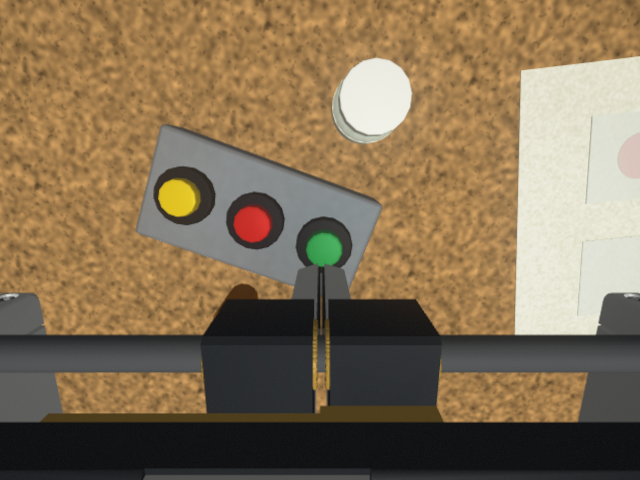

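The wrist view shows green at (324,249), red at (252,224) and yellow at (179,196). The jar at (374,97) and the vial at (240,292) are clear of the fingers. Going down.

apply_moves:
  fingers: [255, 255, 255, 255, 255, 255, 255]
  translation:
    - [0.0008, 0.0012, 0.01]
    - [0, 0, 0.02]
    - [0, 0, 0.015]
    - [0, 0, 0.008]
    - [0, 0, 0.003]
    - [0, 0, 0]
    - [0, 0, 0]
  roll: [0, 0, 0, 0, 0, 0, 0]

```text
clock: 11.08
tool_pos: [0.546, -0.3285, 0.2715]
tool_rot: [3.118, 0.372, 0.002]
contact_force: [0.6, 0.7, 0.4]
opening: 0.0003
```

Run:
```python
from rig import bot
from h import *
c=bot.capture("side");cv2.imwrite("pics/s5.png",cv2.resize(c["frame"][310:450,320:510],None,fx=4,fy=4,interpolation=cv2.INTER_CUBIC))
```

```text
(no output)
```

View pics/s5.png

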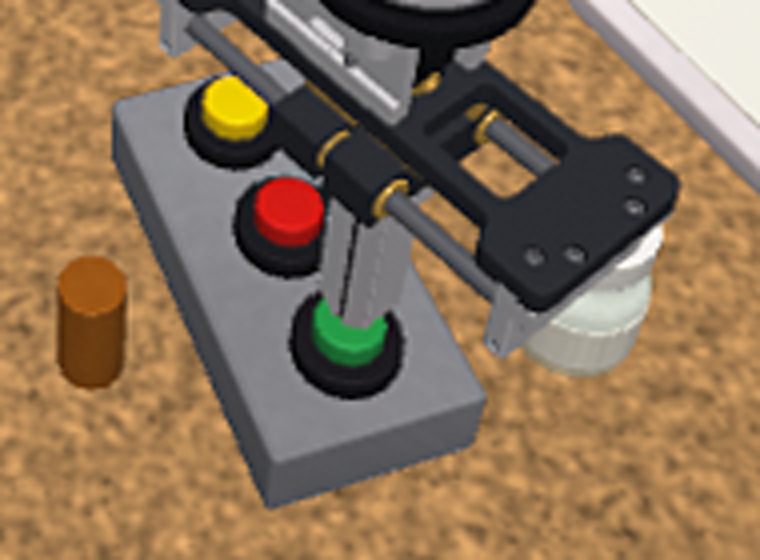

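The fingertips are centred over the green button, at (365,318) in the enlarged view, and clear of the red one and the jar. Pressing.

apply_moves:
  fingers: [255, 255, 255, 255, 255, 255, 255]
  translation:
    - [0, -0.0008, 0.003]
    - [0, 0, 0.003]
    - [0, 0, 0.002]
    - [0, 0, 0.002]
    - [0, 0, 0.002]
    - [0, 0, 0]
    - [0, 0, 0]
  roll: [0, 0, 0, 0, 0, 0, 0]

```text
clock: 12.0
tool_pos: [0.5456, -0.3275, 0.259]
tool_rot: [-3.119, -0.373, 0.0]
contact_force: [-1.9, 1.1, 3.9]
opening: 0.0005
```

apply_moves:
  fingers: [255, 255, 255, 255]
  translation:
    - [0, 0, 0.001]
    - [0, 0, 0.001]
    - [0, 0, 0]
    - [0, 0, 0]
  roll: [0, 0, 0, 0]

```text
clock: 12.5
tool_pos: [0.5456, -0.3275, 0.2575]
tool_rot: [3.119, 0.373, 0.0]
contact_force: [-2.6, 2.0, 6.0]
opening: 0.0007
```

apply_moves:
  fingers: [255, 255, 255, 255]
  translation:
    - [0, 0, 0.001]
    - [0, 0, 0.001]
    - [0, 0, 0]
    - [0, 0, 0]
  roll: [0, 0, 0, 0]

```text
clock: 13.0
tool_pos: [0.5455, -0.3274, 0.2573]
tool_rot: [3.119, 0.373, 0.001]
contact_force: [-5.3, 4.0, 12.7]
opening: 0.0005
```

apply_moves:
  fingers: [255, 255, 255, 255]
  translation:
    - [0, 0, 0.001]
    - [0, 0, 0.001]
    - [0, 0, 0]
    - [0, 0, 0]
  roll: [0, 0, 0, 0]

```text
clock: 13.5
tool_pos: [0.5454, -0.3274, 0.2572]
tool_rot: [3.118, 0.373, 0.002]
contact_force: [-8.0, 4.6, 18.2]
opening: 0.0001
```

Run:
```python
from rig import bot
from h import *
s=bot.state();print(s["tool_pos"],s["contact_force"])
c=bot.capture("side");cv2.imwrite("pics/s6.png",cv2.resize(c["frame"][310:450,320:510],None,fx=4,fy=4,interpolation=cv2.INTER_CUBIC))
```

```text
[ 0.54544688 -0.32738172  0.25718435] [-8.04989254  4.62009455 18.17160705]
```

View pics/s6.png

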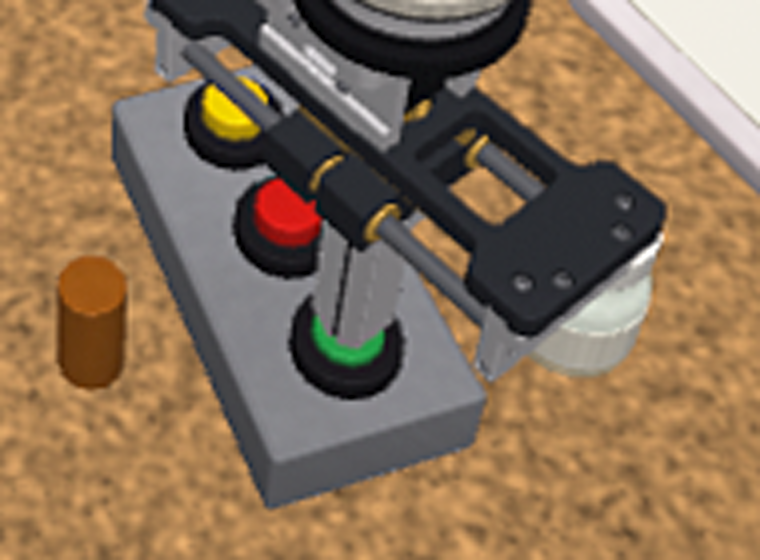

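The button is at its stop: the tip is at 0.058, 6 mm below the 0.064 top, with the force rising to 18 N without further travel. Withdrawing straight up.

apply_moves:
  fingers: [255, 255, 255, 255, 255, 255, 255, 255, 255, 255]
  translation:
    - [0, 0, -0.004]
    - [0, 0, -0.004]
    - [0, 0, -0.006]
    - [0, 0, -0.015]
    - [0, 0, -0.03]
    - [0, 0, -0.04]
    - [0, 0, -0.04]
    - [0, 0, -0.02]
    - [0, 0, 0]
    - [0, 0, 0]
  roll: [0, 0, 0, 0, 0, 0, 0, 0, 0, 0]

```text
clock: 14.8
tool_pos: [0.5456, -0.3276, 0.4103]
tool_rot: [-3.118, -0.372, 0.002]
contact_force: [-0.6, 0.2, -0.4]
opening: 0.0005
```

Run:
```python
from rig import bot
from h import *
s=bot.state();print(s["clock"],s["tool_pos"],s["contact_force"])
c=bot.capture("side");cv2.imwrite("pics/s7.png",c["frame"])
for k in("orange","blue","green","red","yellow"):
  for st,ce,m in blobs(c,*C[k],30):
    o,d=ray(c,*ce);p=o+d*float(np.median(c["range_z"][m]))
    if p[1]<.25: print(k,np.round(ce,1),np.round(p,4))
```

```text
14.8 [ 0.54559944 -0.32762846  0.41034935] [-0.60026347  0.23662745 -0.41704092]
orange [314.6 195.4] [0.5883 0.1344 0.1295]
blue [279.8 188.9] [0.5289 0.195  0.1276]
blue [296.2 218.8] [0.5211 0.0724 0.1279]
blue [265.4 253.7] [0.4549 0.1013 0.0351]
green [406.8 391.5] [ 0.5426 -0.3296  0.0624]
red [391.9 362.3] [ 0.549  -0.2743  0.0626]
yellow [378.3 336.3] [ 0.5551 -0.2185  0.0623]
```

View pics/s7.png

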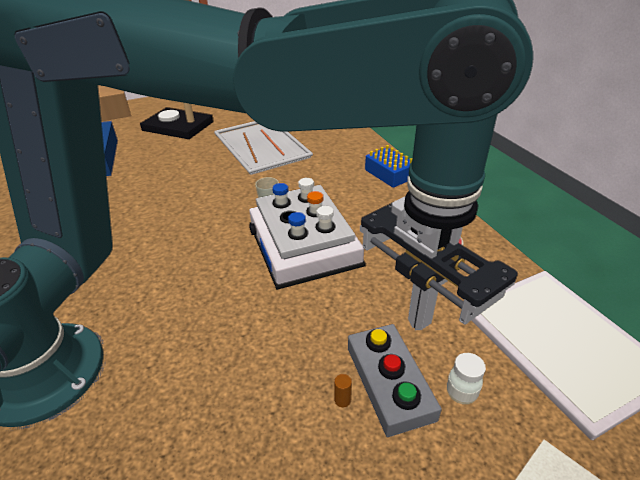

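The orange cap is seated at (315,195) and the green button is back up at (407,391). The jar and vial haven't moved, and the gripper is clear.

```bash
python3 -c "
from rig import bot
print(bot.job_done())"
```

```text
the job is handed in; nothing more can be done
None
```

I pressed the orange-capped tube down to its stop, then pressed the green button fully and withdrew. The job was handed in at about 15 s.

- **Orange tube:** I pushed with closed fingertips until the tool stopped moving, and the measured push reached about 12 N. The cap top then read 0.1295–0.1305 m, against the 0.130 m expected when home. In the same side view the blue caps read about 0.128 m, a gap of about 1.5 mm. That is within the 2 mm camera calibration, and the tube could go no lower.
- **Green button:** I pressed it until it stopped about 6 mm down, with the vertical force reaching about 18 N. There was also about 9 N of sideways force at that point. After I withdrew it read 0.0624 m, the same height as before the press.
- **Everything else:** In the last side picture, the blue tubes and the red and yellow buttons measured the same as at the start. The white tubes, jar and vial looked unmoved. The beaker is partly hidden in that view, so I only saw that it was still standing there. The robot was touching nothing.

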